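# Find and mark the balance point of a weighted bar

### The job

The hollow steel bar on the white stand has a counterweight hidden somewhere inside it. Slide it forward along its guides, over the stand's edge, until it only just tips by its own weight onto the low rest rail, untouched; do not force it down, and go no more than a few millimetres past the point where it tips. Then mark the balance point: set the small steel saddle clip astride the bar right above the edge, gently, so that it sits flat on the bar and the bar stays tipped, and leave the rest of the counter as it is.

Things in the scene. Friction and masses are not known exactly. Their poses are not given: they have to be found in the camera images.
- stand: Balancing stand, fixed to the table: a white plastic deck 270 mm long, 70 mm wide, its top 60 mm above the table, on a steel foot 90 mm wide. Origin on the table straight below the middle of the deck's front edge; x points along the bar's slide, off the deck. The deck spans x = -270 to 0 mm; two steel guides on it, 8 mm high, 29 mm apart, span x = -270 to -50 mm and steer the bar.
- edge (a point): The fulcrum: middle of the deck's sharp front edge, 60 mm above the table. Axes as the stand: x along the slide, off the deck, y along the edge, z up.
- rest_rail: Steel rail 12 mm thick, 84 mm long, fixed parallel to the edge and 100 mm beyond it, top 51 mm above the table, on which the bar's front comes to rest when it tips: the bar then leans about 0.085 rad (5 degrees) nose down. The body's origin and axes are the stand's, not the rail's own middle.
- bar_center (a point): Centre of a loose square steel tube, 300 mm long, 25 x 25 mm, black end caps, 0.8 kg, lying between the guides with 50 to 80 mm out past the edge. x along its length to its front (the end past the edge), z up. Its hidden counterweight does not shift; the balance point lies up to 30 mm either side of the middle.
- bar: The same bar; this origin is 12.5 mm below its centre, in its underside. Push it at its rear end face, 150 mm behind its middle (-x). Friction of a finger pressed against that face holds the rear end down, so the bar tips only when the finger is withdrawn. When it tips, the rear end rises 10 to 15 mm.
- saddle_grip (a point): Where to grip the saddle clip: a loose steel inverted U, 40 g, standing on its legs, with an upright fin on top, 24 mm long (x), 12 mm thick (y), 42 mm high; grip it across its thickness. The point lies in the fin 18 mm below its top, 24 mm above the top of the U's plate and 42 mm above the feet. z up; either way round is the same.
- saddle_mark (a point): Middle of the underside of the saddle clip's plate, which rests on the bar's top face when it is on; 28 mm below the grip point. The U is 30 mm long (x), 35 mm wide (y), 18 mm high; its legs are 29 mm apart inside and reach 14 mm below the plate.
- saddle: The saddle clip as a whole; this origin is at the level of its feet, 42 mm below the grip point.
- ramekin_rim (a point): Bystander: centre of the mouth of a white ceramic cup-shaped ramekin, 60 mm wide, 40 mm high, loose on the table.
- cup_mid (a point): Bystander: middle of a paper cup, 86 mm wide at the mouth, 110 mm high, loose on the table.
- can_mid (a point): Bystander: middle of a cream can, 64 mm wide, 210 mm high, loose on the table.
- jar_mid (a point): Bystander: middle of a jar with a lid, 90 mm wide, 120 mm high, loose on the table.
Things that resemble listed ones, but are neither listed nor needed, are in the scene too. Several things look just like the saddle: the one meant starts farthest to the robot's right.

How it is judged (in metres and radians):
On the way:
1. the bar has tipped onto the rest rail by its own weight, untouched by the fingers, slid at most about 10 mm past its tipping point, the saddle clip not yet on it (angle between bar_center's own z axis and vertical between 0.06 and 0.13 rad and z of bar_center in the frame of edge above -0.02 m and y of bar_center in the frame of edge between -0.008 and 0.008 m and contact force between bar and rest_rail below 0.8 N and contact force between the fingers and bar below 0.05 N and horizontal distance between saddle_mark and edge above 0.08 m), for 0.3 s.
At the end, for the whole second after the job is handed in: The bar leans 0.06 to 0.13 rad on edge and rest rail, between its guides, weighing under 0.8 N on the rail (slid at most about 10 mm past tipping); the saddle clip is released, seated flat astride it (0.1 rad) and in line (0.2 rad), its mark within 8 mm of the edge along the bar; bar at rest (angle between bar_center's own z axis and vertical between 0.06 and 0.13 rad and z of bar_center in the frame of edge above -0.02 m and y of bar_center in the frame of edge between -0.008 and 0.008 m and contact force between bar and rest_rail below 0.8 N and x of saddle_mark in the frame of edge between -0.006 and 0.01 m and z of saddle_mark in the frame of bar_center between 0.009 and 0.0155 m and y of saddle_mark in the frame of bar_center between -0.005 and 0.005 m and angle between the x axis of saddle_grip and the x axis of bar_center, either way round below 0.2 rad and angle between the z axis of saddle_grip and the z axis of bar_center, either way round below 0.1 rad and linear speed of bar below 0.02 m/s); the robot touches nothing.
It fails at once if the bar is pressed or dropped onto the rest rail with more than 15 N (contact force between bar and rest_rail above 15 N).
It fails at once if the fingers push on the bar with more than 20 N (contact force between the fingers and bar above 20 N).
It fails at once if the saddle clip is pressed or dropped onto the bar with more than 12 N (contact force between saddle and bar above 12 N).
It fails at once if the ramekin, paper cup, cream can or jar is moved by more than 40 mm (distance of any of ramekin_rim, cup_mid, can_mid, jar_mid from where it was at the start of the episode above 0.04 m).
It also fails if it takes over 72 s, if anything falls off the work surface, if the arm or the gripper's body presses on something with over 40 N, if the wrist force passes 120 N, or if a joint passes its speed limit or range.

### The arm

A 6-joint arm with a two-finger parallel gripper is mounted at the origin on the work surface. World frame = base frame: x ahead of the robot, y to its left, z up, the work surface at z = 0. Lengths are in mm, angles in rad, forces in N, time in s.
With the tool pointing down it reaches from about 350 to 775 mm from the base axis. Payload 7.3 kg.
Tool frame: the origin (TCP) lies between the finger pads; the fingertips stand 25 mm ahead of it and the grasp point (between the pads) lies 6 mm ahead of it; z points along the fingers, y is the line along which they close (so a half turn about z gives the same grasp; the last joint's range is limited). The gripper opens to 92 mm and grips with 3 to 60 N. Pads are 19 mm wide; open, the fingers measure 130 mm over their backs; the gripper's body (75 mm by 190 mm) begins 47 mm behind the grasp point.
Start: joints at [1.096, 0.342, 1.524, -0, 1.275, -0.146], TCP at [169.512, 496.9, 231.441] pointing down, gripper open.
Joint ranges: [-2.53, 2.53], [-0.77, 2.02], [0.04, 2.7], [-1, 4.14], [0.28, 2.66], [-3.11, 3.11]. Speed limits (rad/s): [2.57, 2.57, 3.14, 3.14, 3.14, 3.14].

### API

Orientations are given as [roll, pitch, yaw] about the fixed x, y, z axes, in that order (R = Rz(yaw) Ry(pitch) Rx(roll)).
In Python, from plant import bot gives the robot as it stands.
- The arm moves only by the tool play_rows, never from a script. Its argument "commands" is a list of rows, each an object of numbers: "x", "y", "z": the shift along the tool's x, y, z in m; "twist": the turn about the tool's z in degrees. In form: [{"x": .., "y": .., "z": .., "twist": ..}, ...]. A call has exactly 8 rows; each row is the pose to reach, as a shift and turn from the pose commanded when the call began, along the tool's axes at that moment; what a row does not reach only later rows make up. A row lasts 1/10 s, in which the tool goes at most 50 mm and 8.59 degrees, less where a joint would pass 70% of its speed; a pose out of reach is approached as far as the arm can. A call with a gripper value outside its range is refused whole. "jaw" is the closure, from 0 (fully open) to 1 (shut), set as the call begins (left out, the last holds). The fingers move at their own pace and stop on an object; the grip force is fixed at half the most. Time passes only in rows, so rows that repeat a pose let the fingers close, or fill a call up. It gives the time, the measured TCP pose, the force, the opening and the grip force at its end, in the units of the state.
- bot.get_obs(): the state, without advancing time (a new reading comes with each control period).
- bot.capture(name): name is "side" or "top" or "wrist"; returns a dict with "pixels" (480x640x3 uint8, red, green, blue), "fx", "fy", "cx", "cy" (pixels), "eye" and "rotation" of the camera in the world. Camera axes: x right, y down, z forward; pixel columns grow to the right and rows downward; lengths in mm; the calibration is good to about 2 mm. A picture is of the moment at which its call begins. There is no depth.
- bot.close_job(): hands the job in; it is judged then, once.
The state is a dict: "time": time; "joint_positions": joint angles; "dq": joint speeds; "tau": joint torques, N m; "tool_pos": TCP position; "tcp_rot": TCP orientation; "contact_force": force on the tool from outside, world axes, zero at the start; "moment": the same for the moment, N m; "grip_width": finger opening in mm; "finger_force": force on a finger pad.
Only numpy, scipy, OpenCV 4.12 (cv2) and the standard library are available. Lean on these libraries where they do the work, as an engineer would, in place of code of your own. Each camera call takes 0.05 s, during which the arm holds its last target. There are 200 camera calls.

## Working session

There is one attempt and no reset: what is moved stays moved. The work goes in short steps, Python scripts to look and compute and a tool call to move; the robot and the scene stay as the last step left them, time stands still between calls to the robot, and variables do not carry over. Pictures are saved under pics/ and viewed, at most 10 in all, crops included, and the job is handed in when it is done.

Besides the shell and the picture viewer there is one more tool, called after "Request:" in YAML: its name, and indented under it one key for each argument. play_rows: Moves the arm, as the interface text tells. Its arguments: {"type":"object","properties":{"commands":{"type":"array"},"jaw":{"type":"number"}},"required":["commands"]}

```bash
mkdir -p pics; cat > h.py <<'E'
from plant import bot
import cv2, numpy as np, json
def snap(cam,name):
    c=bot.capture(cam); cv2.imwrite(f'pics/{name}.png',cv2.cvtColor(np.array(c['pixels'],np.uint8),cv2.COLOR_RGB2BGR))
    np.savez(f'pics/{name}.npz',**{k:np.array(v) for k,v in c.items() if k!='pixels'}); return c
def cal(name): return np.load(f'pics/{name}.npz')
def ray(c,u,v,z):
    d=np.array(c['rotation'])@np.array([(u-c['cx'])/c['fx'],(v-c['cy'])/c['fy'],1]); e=np.array(c['eye'])
    return e+d*(z-e[2])/d[2]
def proj(c,p):
    q=np.array(c['rotation']).T@(np.array(p)-np.array(c['eye'])); return c['fx']*q[0]/q[2]+c['cx'],c['fy']*q[1]/q[2]+c['cy']
E
python3 - <<'E'
from h import *
for n in('top','side'):
    c=snap(n,n+'0'); print(n,c['fx'],c['cx'],c['cy'],c['eye'],np.round(c['rotation'],3).tolist())
print(bot.get_obs())
E
```

```text
top 459.90438493493997 315.7178567231594 235.65911786797028 [516.54495424 -78.02186291 912.67080169] [-3.015, 0.032, -1.597]
side 618.9413084354326 330.6302300136112 234.42184539356228 [ 115.13108366 -682.42355056  913.66765298] [-2.387, 0.003, -0.699]
{'time': 0.1, 'joint_positions': array([ 1.09600514e+00,  3.42668045e-01,  1.52491590e+00, -9.92094389e-06,
        1.27537937e+00, -1.46028087e-01]), 'dq': array([-2.78995677e-03, -1.19586265e-04, -2.30398074e-03, -2.34060732e-05,
       -1.00106697e-03,  1.15168552e-03]), 'tau': array([ 1.96139110e-03, -4.31996369e+01, -2.44693959e+01,  7.19117350e-02,
        5.26217488e-02, -1.18947896e-04]), 'tool_pos': array([169.34290012, 496.57057936, 230.80861467]), 'tcp_rot': array([-3.14023520e+00, -1.90057633e-04,  2.81283232e+00]), 'contact_force': array([-0.39174399,  0.66139223,  0.12026193]), 'moment': array([ 0.04716596, -0.01386356, -0.02091977]), 'finger_force': 0.0, 'grip_width': 91.63569885434582}
```

View pics/top0.png

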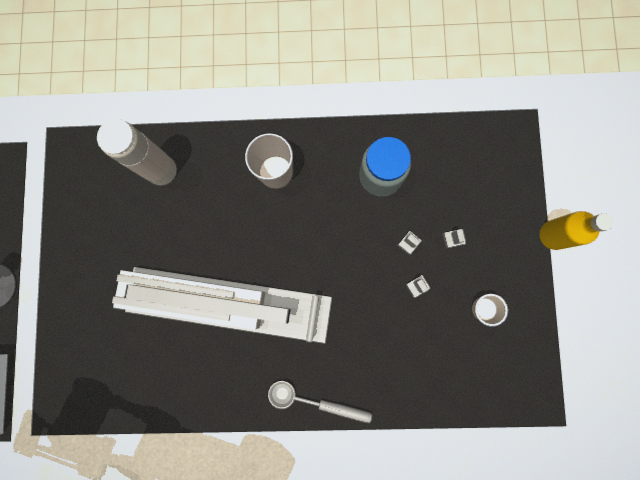

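View pics/side0.png

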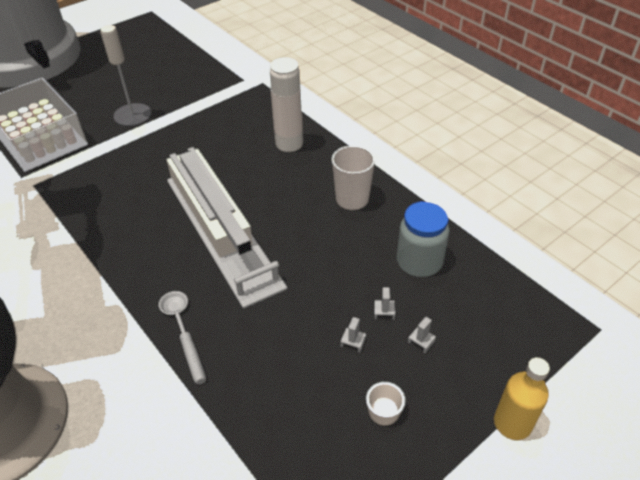

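The top view shows three clip-like objects at (410,242), (455,238) and (418,286). The one at (455,238) is farthest to the robot's right (lowest y), and it should match (424,333) in the side view. I'll enlarge both areas to confirm.

```bash
python3 - <<'E'
from h import *
t=cv2.imread('pics/top0.png');s=cv2.imread('pics/side0.png')
R=lambda im,x,y,w,h,f:cv2.resize(im[y:y+h,x:x+w],None,fx=f,fy=f,interpolation=cv2.INTER_CUBIC)
# top: stand x105-345,y255-350 at 3.33 -> 800x316 ; clips 2x
a=R(t,105,258,240,90,10/3); b=R(t,385,220,100,80,3.5); c=R(s,335,280,110,80,3.5)
o=np.zeros((600,800,3),np.uint8); o[:a.shape[0],:a.shape[1]]=a[:, :800]; o[310:310+280,:350]=b; o[310:590,400:785]=c
cv2.imwrite('pics/crop1.png',o)
ct,cs=cal('top0'),cal('side0')
for n,u,v in(('A',410,242),('B',455,238),('C',418,286)):
    p=ray(ct,u,v,40);print(n,p.round(),np.round(proj(cs,p)))
E
```

```text
Traceback (most recent call last):
  File "h.py", line 9, in ray
    return e+d*(z-e[2])/d[2]
                        ~^^^
IndexError: invalid index to scalar variable.
```

View pics/crop1.png

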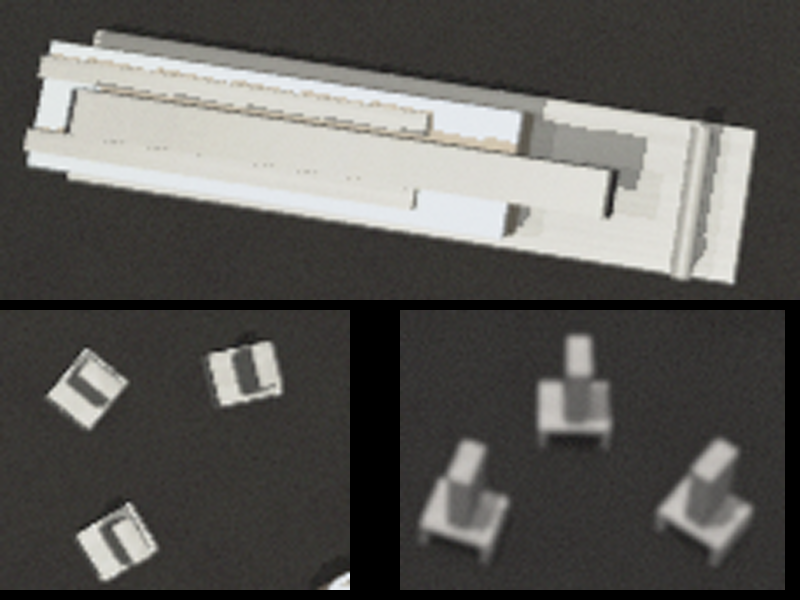

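The enlarged crop shows three identical clips. The lone one at top-view (455,238) is farthest right and is the one meant. "rotation" is evidently roll, pitch, yaw, so I'll fix the helper and fit the poses.

```bash
sed -i 's/^def ray/from scipy.spatial.transform import Rotation as Ro\ndef RR(c): return Ro.from_euler("xyz",np.array(c["rotation"])).as_matrix()\ndef ray/; s/np.array(c\[.rotation.\])@/RR(c)@/; s/np.array(c\[.rotation.\])\.T/RR(c).T/' h.py
cat >> h.py <<'E'
from scipy.optimize import least_squares
def fit(obs,x0):
    """obs: list of (cal,local xyz,(u,v)); x0=[x,y,yaw]; body on z=0 upright"""
    def W(p,l): c,s=np.cos(p[2]),np.sin(p[2]); return [p[0]+c*l[0]-s*l[1],p[1]+s*l[0]+c*l[1],l[2]]
    f=lambda p:np.ravel([np.subtract(proj(c,W(p,l)),uv) for c,l,uv in obs])
    r=least_squares(f,x0,x_scale=[1,1,.01]); return r.x,r.fun.reshape(-1,2)
E
python3 - <<'E'
from h import *
ct,cs=cal('top0'),cal('side0')
for n,u,v in(('A',410,242),('B',455,238),('C',418,286)):
    p=ray(ct,u,v,40);print(n,p.round(),np.round(proj(cs,p)))
f=lambda x,y:(x*.3+105,y*.3+258)
# local y: slide dir ~ -Y world => local +y = world +x = image up
o=[(ct,(0,35,60),f(524,112)),(ct,(0,-35,60),f(505,237)),(ct,(-270,35,60),f(52,42)),(ct,(-270,-35,60),f(28,165)),
 (ct,(-50,-14.5,68),f(415,190)),(ct,(106,42,51),f(712,125)),(ct,(94,-42,51),f(676,277))]
x,r=fit(o,[450,0,-1.7]);print('stand',x.round(3),r.round(1).tolist())
o=[(ct,(-150,12.5,85),f(76,90)),(ct,(-150,-12.5,85),f(68,135)),(ct,(150,12.5,85),f(613,168)),(ct,(150,-12.5,85),f(606,217))]
b,r=fit(o,[450,0,-1.7]);print('bar',b.round(3),r.round(1).tolist())
d=np.array([np.cos(x[2]),np.sin(x[2])]);e=np.array([-d[1],d[0]]);q=b[:2]-x[:2]
print('bar in stand',q@d,q@e,'rear',b[:2]-150*d)
g=lambda x,y:(x/3.5+385,(y-310)/3.5+220)
# clip B plate corners (z=18), plate 30x35
for nm,pts in(('B',[(207,355),(277,342),(283,392),(215,407)]),):
    P=[ray(ct,*g(*p),16)for p in pts];print(np.round(P),np.mean(P,0).round(1))
E
```

```text
A [ 611. -231.   40.] [383. 299.]
B [ 616. -317.   40.] [420. 328.]
C [ 527. -242.   40.] [351. 329.]
stand [490.161  54.296  -1.741] [[-0.1, -0.2], [-0.4, 0.4], [0.1, 0.0], [-0.0, 0.5], [0.7, -0.5], [0.9, 0.4], [-1.3, -0.5]]
bar [505.276 145.193  -1.741] [[-0.9, -0.3], [-1.2, -0.1], [1.0, 0.4], [1.0, -0.2]]
bar in stand -92.14336965225442 -0.48087314040891066 rear [530.65243634 293.03038829]
[[ 629. -303.   16.]
 [ 635. -342.   16.]
 [ 607. -343.   16.]
 [ 600. -305.   16.]] [ 617.8 -323.3   16. ]
```

Request:
play_rows:
  commands:
    - {"x": -0.04,"y": -0.003,"z": 0,"twist": 0}
    - {"x": -0.09,"y": -0.007,"z": 0,"twist": 0}
    - {"x": -0.14,"y": -0.011,"z": 0,"twist": 0}
    - {"x": -0.19,"y": -0.015,"z": 0,"twist": 0}
    - {"x": -0.24,"y": -0.019,"z": 0,"twist": 0}
    - {"x": -0.29,"y": -0.024,"z": 0,"twist": -3}
    - {"x": -0.34,"y": -0.028,"z": 0,"twist": -6}
    - {"x": -0.385,"y": -0.032,"z": 0,"twist": -9.06}
  jaw: 1

```text
time: 0.9
tool_pos: [525.4, 340.9, 230.9]
tcp_rot: [-3.141, -0.001, 2.973]
contact_force: [0.9, 1.0, -1.2]
grip_width: 32.7
finger_force: 0.0
```

```bash
cat >> h.py <<'E'
S=np.array([490.16,54.3]);YAW=-1.741;d=np.array([np.cos(YAW),np.sin(YAW)]);n=np.array([-d[1],d[0]])
def st():
    o=bot.get_obs();p=o['tool_pos'];q=p[:2]-S;print('t',round(o['time'],2),'tcp',p.round(1),'in stand',(q@d).round(1),(q@n).round(1),'yaw',o['tcp_rot'].round(4),'F',o['contact_force'].round(1),'w',round(o['grip_width'],1),'ff',round(o['finger_force'],1));return o
E
python3 - <<'E'
from h import *
st();ct=cal('top0')
for nm,u,v,z in(('canbase',165,178,0),('can top',117,137,210),('cup base',277,181,0),('jartop',388,158,120),('ram',490,309,40)):print(nm,ray(ct,u,v,z).round())
E
```

```text
t 0.9 tcp [525.4 340.9 230.9] in stand -288.4 -13.9 yaw [-3.1412e+00 -6.0000e-04  2.9725e+00] F [ 0.9  1.  -1.2] w 32.7 ff 0.0
canbase [762. 255.   0.]
can top [776. 258. 210.]
cup base [748.  24.   0.]
jartop [ 752. -186.  120.]
ram [ 481. -372.   40.]
```

Request:
play_rows:
  commands:
    - {"x": -0.007,"y": 0,"z": 0.03,"twist": 0}
    - {"x": -0.014,"y": 0,"z": 0.07,"twist": 0}
    - {"x": -0.014,"y": 0,"z": 0.11,"twist": 0}
    - {"x": -0.014,"y": 0,"z": 0.134,"twist": 0}
    - {"x": -0.014,"y": 0,"z": 0.134,"twist": 0}
    - {"x": -0.014,"y": -0.005,"z": 0.134,"twist": 0}
    - {"x": -0.014,"y": -0.012,"z": 0.134,"twist": 0}
    - {"x": -0.014,"y": -0.018,"z": 0.134,"twist": 0}
  jaw: 1

```text
time: 1.7
tool_pos: [535.0, 321.9, 99.4]
tcp_rot: [3.14, 0.003, 2.971]
contact_force: [0.1, 0.0, -0.1]
grip_width: 0.5
finger_force: 0.0
```

Request:
play_rows:
  commands:
    - {"x": 0,"y": -0.001,"z": 0}
    - {"x": 0,"y": -0.0025,"z": 0}
    - {"x": 0,"y": -0.004,"z": 0}
    - {"x": 0,"y": -0.0055,"z": 0}
    - {"x": 0,"y": -0.007,"z": 0}
    - {"x": 0,"y": -0.0085,"z": 0}
    - {"x": 0,"y": -0.01,"z": 0}
    - {"x": 0,"y": -0.0115,"z": 0}

```text
invalid input at $.commands[0]: expected keys x, y, z, twist
```

```bash
python3 - <<'E'
from h import *
st();snap('side','side1');snap('top','top1')
s=cv2.imread('pics/side1.png')[130:310,140:300];t=cv2.imread('pics/top1.png')[255:355,100:350]
o=np.zeros((600,800,3),np.uint8);a=cv2.resize(t,None,fx=2.4,fy=2.4);b=cv2.resize(s,None,fx=1.95,fy=1.95)
o[:240,:600]=a;o[245:245+b.shape[0],:b.shape[1]]=b;cv2.imwrite('pics/crop2.png',o)
E
```

```text
t 1.7 tcp [535.  321.9  99.4] in stand -271.4 -1.1 yaw [3.1399e+00 2.7000e-03 2.9710e+00] F [ 0.1  0.  -0.1] w 0.5 ff 0.0
```

View pics/crop2.png

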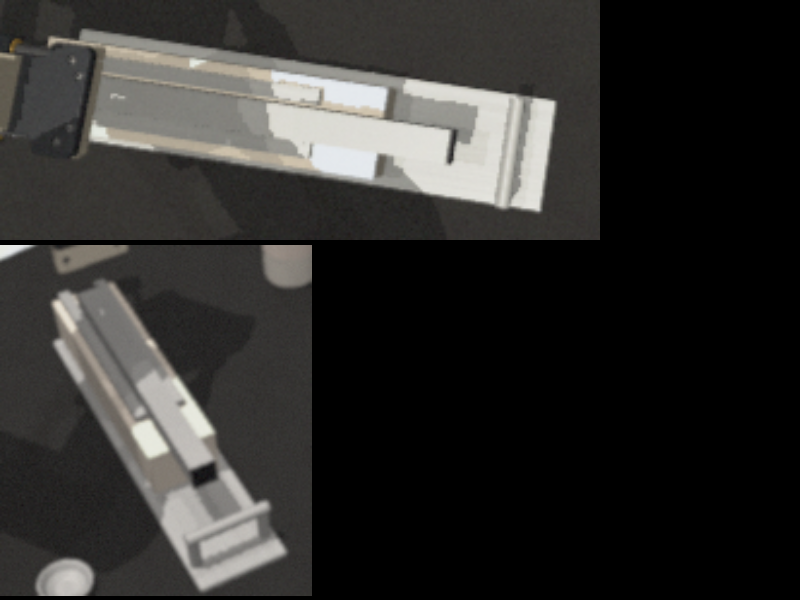

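The crop shows the gripper behind the bar's rear end, with the bar unmoved: its front cap is at about (453,145) in the crop. Next I'll approach slowly, sending all four keys in each row.

Request:
play_rows:
  commands:
    - {"x": 0,"y": -0.001,"z": 0,"twist": 0}
    - {"x": 0,"y": -0.0025,"z": 0,"twist": 0}
    - {"x": 0,"y": -0.004,"z": 0,"twist": 0}
    - {"x": 0,"y": -0.0055,"z": 0,"twist": 0}
    - {"x": 0,"y": -0.007,"z": 0,"twist": 0}
    - {"x": 0,"y": -0.0085,"z": 0,"twist": 0}
    - {"x": 0,"y": -0.01,"z": 0,"twist": 0}
    - {"x": 0,"y": -0.0115,"z": 0,"twist": 0}

```text
time: 2.6
tool_pos: [532.3, 310.7, 97.4]
tcp_rot: [3.142, -0.0, 2.971]
contact_force: [0.2, -1.0, -0.7]
grip_width: 0.4
finger_force: 0.0
```

Request:
play_rows:
  commands:
    - {"x": 0,"y": -0.0015,"z": 0,"twist": 0}
    - {"x": 0,"y": -0.003,"z": 0,"twist": 0}
    - {"x": 0,"y": -0.0045,"z": 0,"twist": 0}
    - {"x": 0,"y": -0.006,"z": 0,"twist": 0}
    - {"x": 0,"y": -0.0075,"z": 0,"twist": 0}
    - {"x": 0,"y": -0.009,"z": 0,"twist": 0}
    - {"x": 0,"y": -0.0105,"z": 0,"twist": 0}
    - {"x": 0,"y": -0.012,"z": 0,"twist": 0}

```text
time: 3.4
tool_pos: [530.3, 298.9, 97.4]
tcp_rot: [3.141, 0.0, 2.971]
contact_force: [0.3, 0.7, -0.4]
grip_width: 0.7
finger_force: 0.0
```

```bash
python3 - <<'E'
from h import *
st()
a=cv2.imread('pics/side1.png');snap('side','side2');b=cv2.imread('pics/side2.png')
# bar-front dark cap centroid
for im in(a,b):
    g=im[200:300,200:300].max(2);m=(g<28).astype(np.uint8);k,l,s,c=cv2.connectedComponentsWithStats(m);i=[(s[j,4],(c[j]+200).round(1)) for j in range(1,k) if s[j,4]>15];print(i)
E
```

```text
t 3.4 tcp [530.3 298.9  97.4] in stand -247.9 -1.9 yaw [3.1415 0.     2.9709] F [ 0.3  0.7 -0.4] w 0.7 ff 0.0
[(np.int32(44), array([244.4, 247.3]))]
[(np.int32(44), array([244.3, 247.5]))]
```

Request:
play_rows:
  commands:
    - {"x": 0,"y": -0.0015,"z": 0,"twist": 0}
    - {"x": 0,"y": -0.003,"z": 0,"twist": 0}
    - {"x": 0,"y": -0.0045,"z": 0,"twist": 0}
    - {"x": 0,"y": -0.006,"z": 0,"twist": 0}
    - {"x": 0,"y": -0.0075,"z": 0,"twist": 0}
    - {"x": 0,"y": -0.009,"z": 0,"twist": 0}
    - {"x": 0,"y": -0.0105,"z": 0,"twist": 0}
    - {"x": 0,"y": -0.012,"z": 0,"twist": 0}

```text
time: 4.25
tool_pos: [528.3, 287.1, 97.4]
tcp_rot: [3.141, 0.0, 2.971]
contact_force: [-0.4, 0.1, 0.6]
grip_width: 0.6
finger_force: 0.0
```

```bash
cat >> h.py <<'E'
def cap(name):
    snap('side',name);b=cv2.imread(f'pics/{name}.png');g=b[200:300,200:300].max(2);k,l,s,c=cv2.connectedComponentsWithStats((g<28).astype(np.uint8));print('cap',[(int(s[j,4]),(c[j]+200).round(1).tolist()) for j in range(1,k) if s[j,4]>15])
E
python3 - <<'E'
from h import *
st();cap('side3')
# expected cap centre pixel vs bar centre x, level / tipped
cs=cal('side0')
for X in(-92,-60,-34,-10,0,10,30):
  p=S+d*(X+150);print(X,np.round(proj(cs,[*p,72.5]),1),np.round(proj(cs,[*p,72.5-.085*(X+150)]),1))
E
```

```text
t 4.25 tcp [528.3 287.1  97.4] in stand -235.9 -1.9 yaw [3.1415 0.     2.9709] F [-0.4  0.1  0.6] w 0.6 ff 0.0
cap [(46, [244.1, 247.7])]
-92 [246.  248.8] [246.3 250.6]
-60 [253.5 260.2] [253.9 263. ]
-34 [259.9 269.8] [260.3 273.4]
-10 [265.8 278.9] [266.4 283.2]
0 [268.4 282.8] [268.9 287.3]
10 [271.  286.7] [271.5 291.5]
30 [276.2 294.6] [276.8 300. ]
```

```bash
python3 - <<'E'
from h import *
st();snap('wrist','w1');snap('top','top2')
s=cv2.imread('pics/w1.png');t=cv2.imread('pics/top2.png')[245:355,60:270];q=cv2.imread('pics/side3.png')[130:240,120:260]
o=np.zeros((600,800,3),np.uint8);o[:300,:400]=cv2.resize(s,(400,300));o[305:305+275,:525]=cv2.resize(t,None,fx=2.5,fy=2.5);o[:286,420:784]=cv2.resize(q,None,fx=2.6,fy=2.6)
cv2.imwrite('pics/crop3.png',o)
E
```

```text
t 4.3 tcp [528.2 286.9  97.4] in stand -235.7 -1.9 yaw [-3.1415 -0.      2.9708] F [-0.2 -0.8 -0.6] w 0.4 ff 0.0
```

View pics/crop3.png

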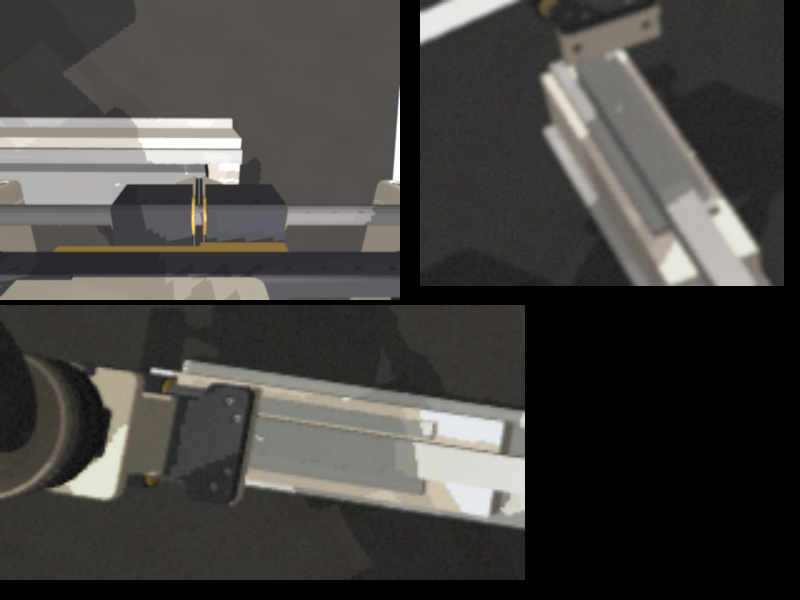

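The wrist view (upper left) shows the fingertips at about (198,182) and the bar's dark rear cap at about (207,170). I'll project the model to see the relation.

```bash
python3 - <<'E'
from h import *
w=cal('w1');o=bot.get_obs();T=o['tool_pos'];print('eye',w['eye'],w['rotation'])
P=lambda a,b,z:np.round(np.array(proj(w,[*(S+d*a+n*b),z])))
print('tcp',np.round(proj(w,T)),'tip',np.round(proj(w,T-[0,0,25])))
for a,b,z in((-242,12.5,85),(-242,-12.5,85),(-242,12.5,60),(-270,35,60),(-270,-35,60),(-270,14.5,68),(-270,22,68)):print(a,b,z,P(a,b,z))
cv2.imwrite('pics/crop4.png',cv2.resize(cv2.imread('pics/w1.png')[170:400,160:480],None,fx=2.5,fy=2.5))
E
```

```text
eye [453.83663585 298.66909275 251.05846682] [2.85799509e+00 4.55319698e-05 1.39889010e+00]
tcp [321. 307.] tip [321. 286.]
-242 12.5 85 [333. 321.]
-242 -12.5 85 [333. 276.]
-242 12.5 60 [331. 300.]
-270 35 60 [378. 335.]
-270 -35 60 [383. 220.]
-270 14.5 68 [382. 310.]
-270 22 68 [381. 322.]
```

View pics/crop4.png

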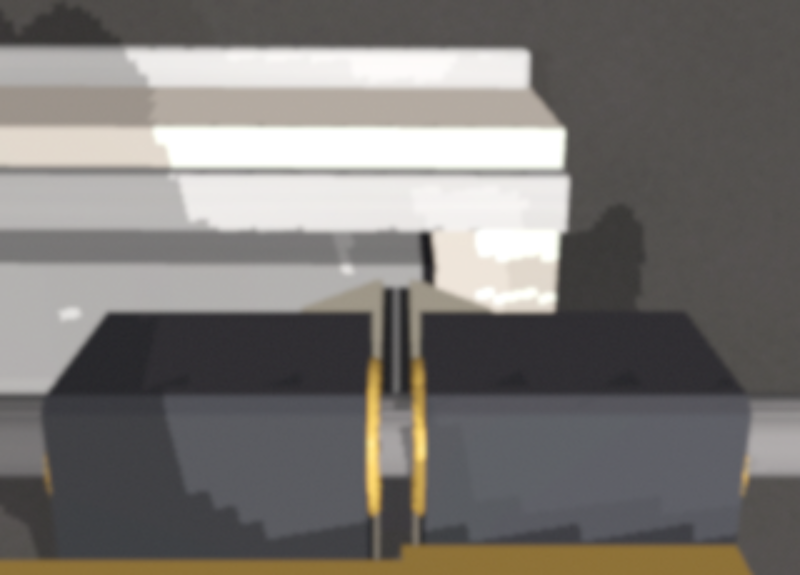

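The tip appears to be above the bar's top: it overlaps the rear end without touching. I'll back off and come lower.

Request:
play_rows:
  commands:
    - {"x": 0,"y": 0.008,"z": 0,"twist": 0}
    - {"x": 0,"y": 0.016,"z": 0,"twist": 0}
    - {"x": 0,"y": 0.022,"z": 0,"twist": 0}
    - {"x": -0.001,"y": 0.022,"z": 0.002,"twist": 0}
    - {"x": -0.001,"y": 0.022,"z": 0.004,"twist": 0}
    - {"x": -0.001,"y": 0.022,"z": 0.006,"twist": 0}
    - {"x": -0.001,"y": 0.022,"z": 0.008,"twist": 0}
    - {"x": -0.001,"y": 0.022,"z": 0.008,"twist": 0}

```text
time: 5.2
tool_pos: [532.8, 308.4, 89.0]
tcp_rot: [-3.141, -0.001, 2.971]
contact_force: [0.3, -0.2, -0.2]
grip_width: 0.6
finger_force: 0.0
```

```bash
python3 - <<'E'
from h import *
st();snap('wrist','w2');w=cal('w2')
P=lambda a,b,z:np.round(np.array(proj(w,[*(S+d*a+n*b),z])))
T=bot.get_obs()['tool_pos'];print('tcp',np.round(proj(w,T)),'tip',np.round(proj(w,T-[0,0,25])),'tip corner',np.round(proj(w,T+[-9.5,0,-25])),np.round(proj(w,T+[9.5,0,-25])))
for a,b,z in((-242,12.5,85),(-242,-12.5,85),(-242,-12.5,60),(-270,-14.5,60),(-270,14.5,60)):print(a,b,z,P(a,b,z))
cv2.imwrite('pics/crop5.png',cv2.resize(cv2.imread('pics/w2.png')[220:370,220:420],None,fx=4,fy=4,interpolation=cv2.INTER_CUBIC))
E
```

```text
t 5.2 tcp [532.8 308.4  89. ] in stand -257.7 -1.0 yaw [-3.1412e+00 -6.0000e-04  2.9707e+00] F [ 0.3 -0.2 -0.2] w 0.6 ff 0.0
tcp [321. 307.] tip [320. 286.] tip corner [317. 270.] [323. 302.]
-242 12.5 85 [288. 328.]
-242 -12.5 85 [287. 281.]
-242 -12.5 60 [291. 263.]
-270 -14.5 60 [343. 259.]
-270 14.5 60 [342. 309.]
```

View pics/crop5.png

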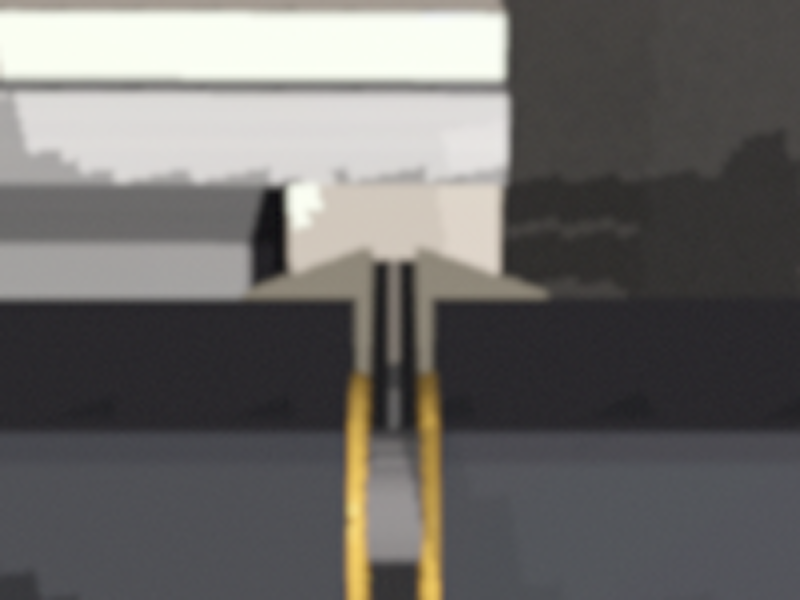

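Request:
play_rows:
  commands:
    - {"x": 0,"y": 0,"z": 0.001,"twist": 0}
    - {"x": 0,"y": 0,"z": 0.0015,"twist": 0}
    - {"x": 0,"y": 0,"z": 0.002,"twist": 0}
    - {"x": 0,"y": 0,"z": 0.0025,"twist": 0}
    - {"x": 0,"y": 0,"z": 0.003,"twist": 0}
    - {"x": 0,"y": 0,"z": 0.0035,"twist": 0}
    - {"x": 0,"y": 0,"z": 0.004,"twist": 0}
    - {"x": 0,"y": 0,"z": 0.004,"twist": 0}

```text
time: 6.05
tool_pos: [532.9, 308.7, 85.3]
tcp_rot: [3.142, -0.0, 2.971]
contact_force: [0.6, -0.4, -0.3]
grip_width: 0.3
finger_force: 0.0
```

Request:
play_rows:
  commands:
    - {"x": 0,"y": 0,"z": 0.0005,"twist": 0}
    - {"x": 0,"y": 0,"z": 0.001,"twist": 0}
    - {"x": 0,"y": 0,"z": 0.0015,"twist": 0}
    - {"x": 0,"y": 0,"z": 0.002,"twist": 0}
    - {"x": 0,"y": 0,"z": 0.0025,"twist": 0}
    - {"x": 0,"y": 0,"z": 0.003,"twist": 0}
    - {"x": 0,"y": 0,"z": 0.003,"twist": 0}
    - {"x": 0,"y": 0,"z": 0.003,"twist": 0}

```text
time: 6.85
tool_pos: [533.0, 308.7, 82.4]
tcp_rot: [3.142, 0.0, 2.971]
contact_force: [-0.5, -0.6, -0.5]
grip_width: 0.4
finger_force: 0.0
```

Request:
play_rows:
  commands:
    - {"x": 0,"y": 0,"z": 0.001,"twist": 0}
    - {"x": 0,"y": 0,"z": 0.002,"twist": 0}
    - {"x": 0,"y": 0,"z": 0.003,"twist": 0}
    - {"x": 0,"y": 0,"z": 0.004,"twist": 0}
    - {"x": 0,"y": -0.0015,"z": 0.004,"twist": 0}
    - {"x": 0,"y": -0.003,"z": 0.004,"twist": 0}
    - {"x": 0,"y": -0.0045,"z": 0.004,"twist": 0}
    - {"x": 0,"y": -0.006,"z": 0.004,"twist": 0}

```text
time: 7.65
tool_pos: [532.5, 304.1, 78.9]
tcp_rot: [3.139, 0.002, 2.971]
contact_force: [1.0, 5.3, 0.7]
grip_width: 0.7
finger_force: 2.2
```

Request:
play_rows:
  commands:
    - {"x": 0,"y": -0.0015,"z": 0,"twist": 0}
    - {"x": 0,"y": -0.003,"z": 0,"twist": 0}
    - {"x": 0,"y": -0.0045,"z": 0,"twist": 0}
    - {"x": 0,"y": -0.006,"z": 0,"twist": 0}
    - {"x": 0,"y": -0.0075,"z": 0,"twist": 0}
    - {"x": 0,"y": -0.009,"z": 0,"twist": 0}
    - {"x": 0,"y": -0.0105,"z": 0,"twist": 0}
    - {"x": 0,"y": -0.012,"z": 0,"twist": 0}

```text
time: 8.45
tool_pos: [530.5, 292.3, 78.9]
tcp_rot: [3.139, 0.002, 2.971]
contact_force: [1.0, 6.0, 1.0]
grip_width: 0.3
finger_force: 2.2
```

```bash
python3 - <<'E'
from h import *
st();cap('side4')
E
```

```text
t 8.45 tcp [530.5 292.3  78.9] in stand -241.3 -0.6 yaw [3.1387e+00 1.5000e-03 2.9709e+00] F [1. 6. 1.] w 0.3 ff 2.2
cap [(48, [247.9, 253.2])]
```

Request:
play_rows:
  commands:
    - {"x": 0,"y": -0.002,"z": 0,"twist": 0}
    - {"x": 0,"y": -0.0045,"z": 0,"twist": 0}
    - {"x": 0,"y": -0.007,"z": 0,"twist": 0}
    - {"x": 0,"y": -0.0095,"z": 0,"twist": 0}
    - {"x": 0,"y": -0.012,"z": 0,"twist": 0}
    - {"x": 0,"y": -0.0145,"z": 0,"twist": 0}
    - {"x": 0,"y": -0.017,"z": 0,"twist": 0}
    - {"x": 0,"y": -0.0195,"z": 0,"twist": 0}

```text
time: 9.3
tool_pos: [527.2, 273.0, 78.9]
tcp_rot: [3.139, 0.002, 2.971]
contact_force: [0.5, 6.4, 0.8]
grip_width: 0.4
finger_force: 2.3
```

Request:
play_rows:
  commands:
    - {"x": 0,"y": -0.0025,"z": 0,"twist": 0}
    - {"x": 0,"y": -0.005,"z": 0,"twist": 0}
    - {"x": 0,"y": -0.0075,"z": 0,"twist": 0}
    - {"x": 0,"y": -0.01,"z": 0,"twist": 0}
    - {"x": 0,"y": -0.0125,"z": 0,"twist": 0}
    - {"x": 0,"y": -0.0145,"z": 0,"twist": 0}
    - {"x": 0,"y": -0.016,"z": 0,"twist": 0}
    - {"x": 0,"y": -0.0165,"z": 0,"twist": 0}

```text
time: 10.1
tool_pos: [524.4, 256.6, 78.9]
tcp_rot: [3.139, 0.002, 2.971]
contact_force: [0.6, 5.6, 0.9]
grip_width: 0.5
finger_force: 2.4
```

```bash
python3 - <<'E'
from h import *
st();cap('side5')
E
```

```text
t 10.1 tcp [524.4 256.6  78.9] in stand -205.2 -0.5 yaw [3.1388e+00 1.6000e-03 2.9707e+00] F [0.6 5.6 0.9] w 0.5 ff 2.4
cap [(53, [257.0, 266.3])]
```

Request:
play_rows:
  commands:
    - {"x": 0,"y": -0.0015,"z": 0,"twist": 0}
    - {"x": 0,"y": -0.003,"z": 0,"twist": 0}
    - {"x": 0,"y": -0.0045,"z": 0,"twist": 0}
    - {"x": 0,"y": -0.005,"z": 0,"twist": 0}
    - {"x": 0,"y": -0.004,"z": 0,"twist": 0}
    - {"x": 0,"y": 0.003,"z": 0,"twist": 0}
    - {"x": 0,"y": 0.003,"z": 0,"twist": 0}
    - {"x": 0,"y": 0.003,"z": 0,"twist": 0}

```text
time: 10.95
tool_pos: [524.1, 258.4, 78.1]
tcp_rot: [-3.141, -0.001, 2.971]
contact_force: [0.2, -0.6, 0.6]
grip_width: 0.3
finger_force: 0.0
```

```bash
python3 -c "
from h import *
st();cap('s6')"
```

```text
t 10.95 tcp [524.1 258.4  78.1] in stand -206.9 -1.1 yaw [-3.1411e+00 -6.0000e-04  2.9713e+00] F [ 0.2 -0.6  0.6] w 0.3 ff 0.0
cap [(45, [258.1, 268.4])]
```

Request:
play_rows:
  commands:
    - {"x": 0,"y": -0.005,"z": 0,"twist": 0}
    - {"x": 0,"y": -0.007,"z": 0,"twist": 0}
    - {"x": 0,"y": -0.009,"z": 0,"twist": 0}
    - {"x": 0,"y": -0.011,"z": 0,"twist": 0}
    - {"x": 0,"y": -0.013,"z": 0,"twist": 0}
    - {"x": 0,"y": -0.01,"z": 0,"twist": 0}
    - {"x": 0,"y": -0.005,"z": 0,"twist": 0}
    - {"x": 0,"y": -0.005,"z": 0,"twist": 0}

```text
time: 11.8
tool_pos: [523.5, 253.8, 78.4]
tcp_rot: [-3.141, -0.0, 2.971]
contact_force: [0.2, 0.3, 0.6]
grip_width: 0.4
finger_force: 0.0
```

```bash
python3 -c "
from h import *
st();cap('s7')"
```

```text
t 11.8 tcp [523.5 253.8  78.4] in stand -202.3 -0.9 yaw [-3.1415e+00 -1.0000e-04  2.9712e+00] F [0.2 0.3 0.6] w 0.4 ff 0.0
cap [(46, [259.1, 270.7])]
```

Request:
play_rows:
  commands:
    - {"x": 0,"y": 0,"z": 0,"twist": 0}
    - {"x": 0,"y": 0,"z": 0,"twist": 0}
    - {"x": 0,"y": 0,"z": 0,"twist": 0}
    - {"x": 0,"y": 0,"z": 0,"twist": 0}
    - {"x": 0,"y": 0,"z": 0,"twist": 0}
    - {"x": 0,"y": 0,"z": 0,"twist": 0}
    - {"x": 0,"y": 0,"z": 0,"twist": 0}
    - {"x": 0,"y": 0,"z": 0,"twist": 0}

```text
time: 12.65
tool_pos: [523.5, 253.5, 78.4]
tcp_rot: [3.142, -0.0, 2.971]
contact_force: [-0.8, -0.4, -1.0]
grip_width: 0.5
finger_force: 0.0
```

```bash
python3 -c "
from h import *
st();cap('s8')"
```

```text
t 12.65 tcp [523.5 253.5  78.4] in stand -202.0 -0.9 yaw [ 3.1415 -0.      2.9709] F [-0.8 -0.4 -1. ] w 0.5 ff 0.0
cap [(50, [259.7, 270.4])]
```

Request:
play_rows:
  commands:
    - {"x": 0,"y": -0.005,"z": 0,"twist": 0}
    - {"x": 0,"y": -0.007,"z": 0,"twist": 0}
    - {"x": 0,"y": -0.009,"z": 0,"twist": 0}
    - {"x": 0,"y": -0.011,"z": 0,"twist": 0}
    - {"x": 0,"y": -0.013,"z": 0,"twist": 0}
    - {"x": 0,"y": -0.009,"z": 0,"twist": 0}
    - {"x": 0,"y": -0.005,"z": 0,"twist": 0}
    - {"x": 0,"y": -0.005,"z": 0,"twist": 0}

```text
time: 13.5
tool_pos: [522.6, 248.9, 78.3]
tcp_rot: [-3.141, -0.0, 2.971]
contact_force: [0.8, -0.9, -0.5]
grip_width: -0.1
finger_force: 0.0
```

```bash
python3 -c "
from h import *
st();cap('s9')"
```

```text
t 13.5 tcp [522.6 248.9  78.3] in stand -197.3 -1.0 yaw [-3.1414e+00 -1.0000e-04  2.9714e+00] F [ 0.8 -0.9 -0.5] w -0.1 ff 0.0
cap [(48, [260.2, 272.5])]
```

Still level (+2 px). I'll continue.

Request:
play_rows:
  commands:
    - {"x": 0,"y": -0.005,"z": 0,"twist": 0}
    - {"x": 0,"y": -0.007,"z": 0,"twist": 0}
    - {"x": 0,"y": -0.009,"z": 0,"twist": 0}
    - {"x": 0,"y": -0.011,"z": 0,"twist": 0}
    - {"x": 0,"y": -0.013,"z": 0,"twist": 0}
    - {"x": 0,"y": -0.009,"z": 0,"twist": 0}
    - {"x": 0,"y": -0.005,"z": 0,"twist": 0}
    - {"x": 0,"y": -0.005,"z": 0,"twist": 0}

```text
time: 14.35
tool_pos: [521.8, 243.9, 78.3]
tcp_rot: [-3.141, -0.0, 2.971]
contact_force: [-0.1, -0.5, -0.5]
grip_width: 0.4
finger_force: 0.0
```

```bash
python3 -c "
from h import *
st();cap('s10')"
```

```text
t 14.35 tcp [521.8 243.9  78.3] in stand -192.2 -1.0 yaw [-3.1414e+00 -2.0000e-04  2.9713e+00] F [-0.1 -0.5 -0.5] w 0.4 ff 0.0
cap [(42, [262.5, 278.7])]
```

The cap jumped 6.2 px, against about 2 px for a level step, so the bar has tipped. I'll back off, rise and go to hover over the clip.

Request:
play_rows:
  commands:
    - {"x": 0,"y": 0.015,"z": 0,"twist": 0}
    - {"x": 0,"y": 0.03,"z": 0,"twist": 0}
    - {"x": 0,"y": 0.03,"z": -0.02,"twist": 0}
    - {"x": 0,"y": 0.03,"z": -0.06,"twist": 0}
    - {"x": 0,"y": 0.03,"z": -0.1,"twist": 0}
    - {"x": 0,"y": 0.03,"z": -0.13,"twist": 0}
    - {"x": -0.015,"y": -0.015,"z": -0.13,"twist": 0}
    - {"x": -0.03,"y": -0.06,"z": -0.13,"twist": 0}

```text
time: 15.2
tool_pos: [541.8, 180.8, 209.8]
tcp_rot: [3.14, 0.003, 2.975]
contact_force: [0.9, -0.4, 0.3]
grip_width: 0.6
finger_force: 0.0
```

```bash
python3 -c "
from h import *
st();cap('s11')
w=bot.get_obs()['tool_pos'][:2];print(np.array([617.8,-323.3])-w)"
```

```text
t 15.2 tcp [541.8 180.8 209.8] in stand -133.4 29.5 yaw [3.1403e+00 3.0000e-03 2.9751e+00] F [ 0.9 -0.4  0.3] w 0.6 ff 0.0
cap [(40, [262.3, 278.8])]
[  74.946913   -496.47840925]
```

Request:
play_rows:
  commands:
    - {"x": -0.014,"y": -0.043,"z": 0,"twist": 0}
    - {"x": -0.029,"y": -0.087,"z": 0,"twist": 0}
    - {"x": -0.044,"y": -0.131,"z": 0,"twist": 0}
    - {"x": -0.059,"y": -0.175,"z": 0,"twist": 0}
    - {"x": -0.073,"y": -0.22,"z": 0,"twist": 0}
    - {"x": -0.088,"y": -0.264,"z": 0,"twist": 0}
    - {"x": -0.103,"y": -0.309,"z": 0,"twist": 0}
    - {"x": -0.118,"y": -0.354,"z": 0,"twist": 0}
  jaw: 0.5

```text
time: 16.05
tool_pos: [598.3, -190.3, 208.4]
tcp_rot: [3.141, 0.0, 2.972]
contact_force: [0.7, 1.5, 0.3]
grip_width: 45.6
finger_force: 0.0
```

Request:
play_rows:
  commands:
    - {"x": -0.014,"y": -0.042,"z": 0,"twist": 0}
    - {"x": -0.028,"y": -0.084,"z": 0,"twist": 0}
    - {"x": -0.042,"y": -0.125,"z": 0,"twist": 0}
    - {"x": -0.042,"y": -0.125,"z": 0.01,"twist": -7}
    - {"x": -0.042,"y": -0.125,"z": 0.02,"twist": -14}
    - {"x": -0.042,"y": -0.125,"z": 0.03,"twist": -17}
    - {"x": -0.042,"y": -0.125,"z": 0.03,"twist": -17}
    - {"x": -0.042,"y": -0.125,"z": 0.03,"twist": -17}

```text
time: 16.85
tool_pos: [618.2, -319.0, 178.4]
tcp_rot: [3.141, -0.0, -3.016]
contact_force: [0.8, 0.6, -0.6]
grip_width: 45.9
finger_force: 0.0
```

```bash
python3 - <<'E'
from h import *
o=st();w=snap('wrist','w3')
y=o['tcp_rot'][2]
print('tip est',np.round(proj(w,o['tool_pos']-[0,0,7])), 'saddle top est',np.round(proj(w,[617.8,-323.3,60])),np.round(proj(w,[617.8,-323.3,18])))
cv2.imwrite('pics/crop6.png',cv2.resize(cv2.imread('pics/w3.png'),(800,600)))
E
```

```text
t 16.85 tcp [ 618.2 -319.   178.4] in stand 346.3 189.4 yaw [ 3.1413e+00 -1.0000e-04 -3.0165e+00] F [ 0.8  0.6 -0.6] w 45.9 ff 0.0
tip est [320. 301.] saddle top est [314. 238.] [315. 226.]
```

View pics/crop6.png

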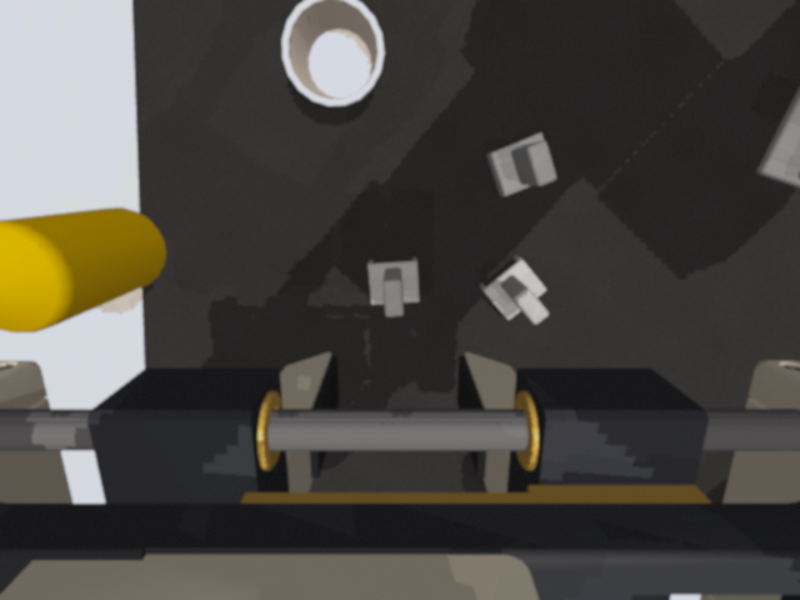

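The wrist view shows the target clip centred at about (394,282), with its fin top at about (394,298), roughly between the jaws and turned by about 5°.

```bash
python3 - <<'E'
from h import *
w=cal('w3');o=bot.get_obs();T=o['tool_pos'];M=Ro.from_euler('xyz',o['tcp_rot']).as_matrix()
tl=lambda p:M.T@(np.array(p)-T)
k=lambda p,z:tl(ray(w,p[0]/1.25,p[1]/1.25,z))
pl=np.array([k(p,18) for p in((367,263),(417,257),(420,301),(371,305))]);ft=np.array([k(p,60) for p in((384,281),(402,280),(405,314),(386,316))])
print(pl.round(1),pl.mean(0).round(1));print(ft.round(1),ft.mean(0).round(1))
for L in(7,12,16,20,25):print(L,[(np.array(proj(w,T+M@np.array([x,y,L])))*1.25).round() for x in(9.5,) for y in(-23,23)])
E
```

```text
[[ 15.1 -22.4 160.8]
 [ 19.3  12.9 160.8]
 [-12.8  15.4 160.8]
 [-15.8 -20.1 160.8]] [  1.4  -3.6 160.8]
[[ 11.9  -9.2 118.8]
 [ 12.5   1.9 118.8]
 [ -9.5   3.8 118.8]
 [-10.9  -8.2 118.8]] [  1.   -2.9 118.8]
7 [array([340., 354.]), array([460., 354.])]
12 [array([341., 349.]), array([458., 349.])]
16 [array([342., 345.]), array([457., 345.])]
20 [array([344., 342.]), array([456., 342.])]
25 [array([345., 337.]), array([454., 337.])]
```

Request:
play_rows:
  commands:
    - {"x": 0.001,"y": -0.003,"z": 0.03,"twist": -2.5}
    - {"x": 0.001,"y": -0.003,"z": 0.06,"twist": -4.7}
    - {"x": 0.001,"y": -0.003,"z": 0.085,"twist": -4.7}
    - {"x": 0.001,"y": -0.003,"z": 0.105,"twist": -4.7}
    - {"x": 0.001,"y": -0.003,"z": 0.12,"twist": -4.7}
    - {"x": 0.001,"y": -0.003,"z": 0.133,"twist": -4.7}
    - {"x": 0.001,"y": -0.003,"z": 0.145,"twist": -4.7}
    - {"x": 0.001,"y": -0.003,"z": 0.145,"twist": -4.7}

```text
time: 17.7
tool_pos: [616.2, -322.4, 31.8]
tcp_rot: [3.14, -0.002, -2.934]
contact_force: [0.5, -0.1, 0.1]
grip_width: 45.7
finger_force: 0.0
```

```bash
python3 - <<'E'
from h import *
o=st();w=snap('wrist','w4');T=o['tool_pos']
cv2.imwrite('pics/crop7.png',cv2.resize(cv2.imread('pics/w4.png')[160:400,160:480],(800,600)))
E
```

```text
t 17.7 tcp [ 616.2 -322.4   31.8] in stand 349.9 188.1 yaw [ 3.1397e+00 -1.6000e-03 -2.9337e+00] F [ 0.5 -0.1  0.1] w 45.7 ff 0.0
```

View pics/crop7.png

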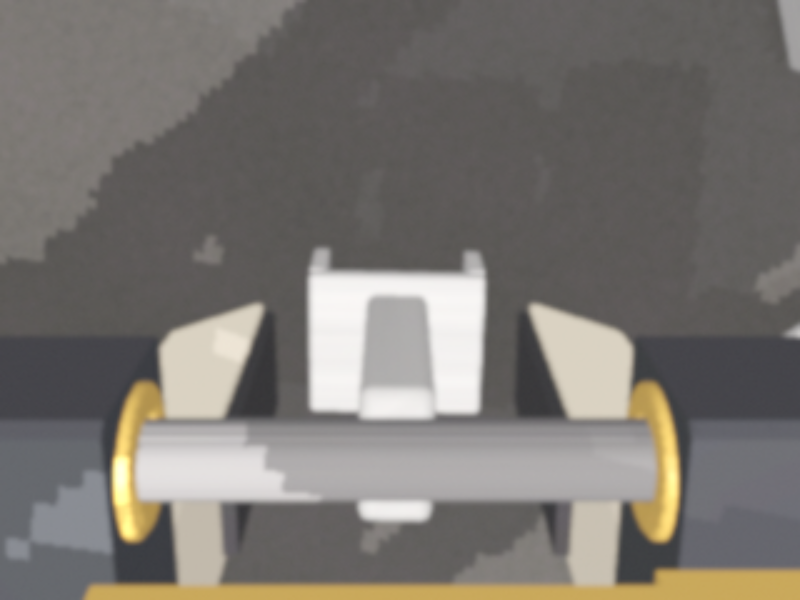

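The fin, (360–433, 295–520) in the crop, is centred between the pads and aligned, so I'll close the jaws.

Request:
play_rows:
  commands:
    - {"x": 0,"y": 0,"z": 0,"twist": 0}
    - {"x": 0,"y": 0,"z": 0,"twist": 0}
    - {"x": 0,"y": 0,"z": 0,"twist": 0}
    - {"x": 0,"y": 0,"z": 0,"twist": 0}
    - {"x": 0,"y": 0,"z": 0,"twist": 0}
    - {"x": 0,"y": 0,"z": 0,"twist": 0}
    - {"x": 0,"y": 0,"z": 0,"twist": 0}
    - {"x": 0,"y": 0,"z": 0,"twist": 0}
  jaw: 1

```text
time: 18.55
tool_pos: [617.0, -322.9, 33.7]
tcp_rot: [-3.141, 0.0, -2.934]
contact_force: [-0.8, 0.1, 1.7]
grip_width: 12.0
finger_force: 30.0
```

```bash
python3 - <<'E'
from h import *
o=st();w=snap('wrist','w5');T=o['tool_pos']
M=Ro.from_euler('xyz',o['tcp_rot']).as_matrix()
# reference: plate/fin features from w4 crop (robot-side = top of picture)
w4=cal('w4');R=lambda u,v:(160+u*.4,160+v*.4)
tl=lambda p:(M.T@(np.array(p)-T)).round(1)
for nm,u,v,z in(('plate top robot L',310,272,18),('plate top robot R',486,272,18),('plate far L',310,412,18),('plate far R',480,412,18),('fin top robot L',362,390,60),('fin top R',434,390,60),('fin top far L',360,520,60),('fin top far R',431,520,60)):print(nm,tl(ray(w4,*R(u,v),z)))
# plate edge shift between w4 & w5
a=cv2.imread('pics/w4.png',0)[255:330,275:365].astype(np.float32);b=cv2.imread('pics/w5.png',0)[255:330,275:365].astype(np.float32);print(cv2.phaseCorrelate(a,b))
E
```

```text
t 18.55 tcp [ 617.  -322.9   33.7] in stand 350.3 188.9 yaw [-3.1414e+00  3.0000e-04 -2.9335e+00] F [-0.8  0.1  1.7] w 12.0 ff 30.0
plate top robot L [ 14.7 -17.2  15.7]
plate top robot R [14.6 17.6 15.7]
plate far L [-16.1 -18.   15.7]
plate far R [-16.2  17.2  15.7]
fin top robot L [ 10.7  -5.5 -26.3]
fin top R [ 10.7   5.6 -26.3]
fin top far L [-12.4  -6.1 -26.3]
fin top far R [-12.4   5.3 -26.3]
((-0.05320632974737549, -1.2067057858223293), 0.43526010188349973)
```

Request:
play_rows:
  commands:
    - {"x": 0,"y": 0,"z": -0.01,"twist": 0}
    - {"x": 0,"y": 0,"z": -0.035,"twist": 0}
    - {"x": 0,"y": 0,"z": -0.07,"twist": 0}
    - {"x": 0,"y": 0,"z": -0.105,"twist": 0}
    - {"x": 0.001,"y": 0.01,"z": -0.13,"twist": 0}
    - {"x": 0.005,"y": 0.04,"z": -0.13,"twist": 0}
    - {"x": 0.01,"y": 0.085,"z": -0.13,"twist": 0}
    - {"x": 0.0155,"y": 0.13,"z": -0.13,"twist": 0}

```text
time: 19.4
tool_pos: [574.2, -197.9, 163.9]
tcp_rot: [-3.141, 0.001, -2.935]
contact_force: [0.0, 0.9, -0.5]
grip_width: 11.8
finger_force: 30.0
```

Request:
play_rows:
  commands:
    - {"x": 0.005,"y": 0.04,"z": 0,"twist": 8}
    - {"x": 0.01,"y": 0.08,"z": 0,"twist": 16}
    - {"x": 0.014,"y": 0.12,"z": 0,"twist": 24}
    - {"x": 0.019,"y": 0.16,"z": 0,"twist": 32}
    - {"x": 0.024,"y": 0.2,"z": 0,"twist": 40}
    - {"x": 0.028,"y": 0.235,"z": 0,"twist": 48}
    - {"x": 0.031,"y": 0.255,"z": 0,"twist": 56}
    - {"x": 0.0317,"y": 0.264,"z": 0,"twist": 64}

```text
time: 20.2
tool_pos: [488.4, 54.8, 164.1]
tcp_rot: [3.141, -0.0, 2.229]
contact_force: [-0.3, -0.6, 0.1]
grip_width: 12.3
finger_force: 30.0
```

Request:
play_rows:
  commands:
    - {"x": 0,"y": 0,"z": 0,"twist": 8}
    - {"x": 0,"y": 0,"z": 0,"twist": 16}
    - {"x": 0,"y": 0,"z": 0,"twist": 24}
    - {"x": 0,"y": 0,"z": 0,"twist": 32}
    - {"x": 0,"y": 0,"z": 0,"twist": 40}
    - {"x": 0,"y": 0,"z": 0,"twist": 47.7}
    - {"x": 0,"y": 0,"z": 0,"twist": 47.7}
    - {"x": 0,"y": 0,"z": 0,"twist": 47.7}

```text
time: 21.0
tool_pos: [489.3, 52.9, 163.8]
tcp_rot: [3.141, -0.0, 1.404]
contact_force: [0.2, 0.0, -0.5]
grip_width: 11.6
finger_force: 30.0
```

```bash
python3 - <<'E'
from h import *
o=st();w=snap('wrist','w6');cap('s12');T=o['tool_pos'];M=Ro.from_euler('xyz',o['tcp_rot']).as_matrix()
P=lambda a,b,z:np.round(proj(w,[*(S+d*a+n*b),z])).tolist()
for a in(0,-50,-100):print(a,[P(a,b,85-.085*a) for b in(-12.5,12.5)],'deck',P(a,-35,60),P(a,35,60))
print('sad feet',[np.round(proj(w,T+M@np.array([x,y,33.7]))).tolist() for x in(14.2,-15.8) for y in(-17.5,17.5)])
cv2.imwrite('pics/crop8.png',cv2.resize(cv2.imread('pics/w6.png')[60:420,80:560],(800,600),interpolation=cv2.INTER_CUBIC))
E
```

```text
t 21.0 tcp [489.3  52.9 163.8] in stand 1.6 -0.6 yaw [ 3.1412e+00 -1.0000e-04  1.4037e+00] F [ 0.2  0.  -0.5] w 11.6 ff 30.0
cap [(47, [262.3, 278.5])]
0 [[300.0, 251.0], [337.0, 251.0]] deck [271.0, 241.0] [366.0, 241.0]
-50 [[299.0, 177.0], [339.0, 177.0]] deck [269.0, 173.0] [369.0, 173.0]
-100 [[297.0, 90.0], [341.0, 90.0]] deck [266.0, 96.0] [372.0, 97.0]
sad feet [[286.0, 254.0], [350.0, 254.0], [287.0, 304.0], [349.0, 304.0]]
```

View pics/crop8.png

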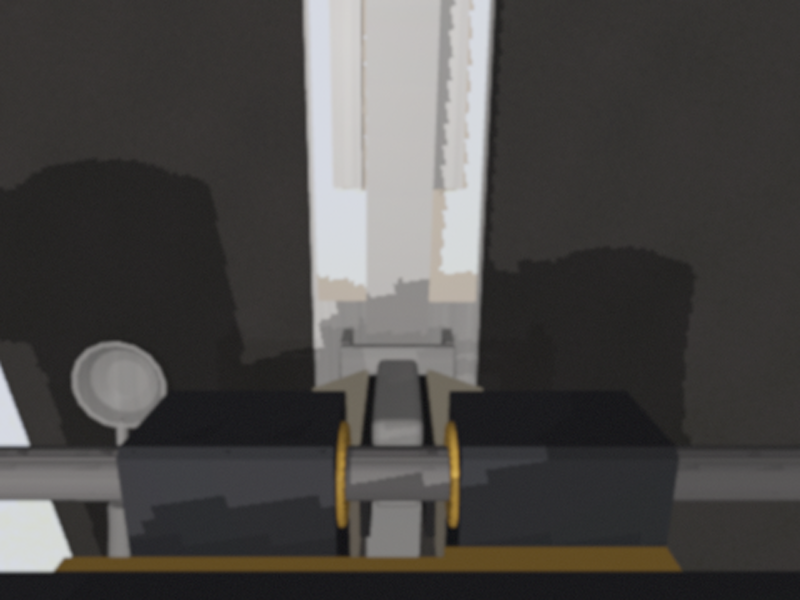

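The clip is held above the bar. The bar's edges are at about u=366 and 429 in the crop near the deck edge (v≈302), and the clip's plate spans u=343–455. I'll refine this numerically.

```bash
python3 - <<'E'
from h import *
w=cal('w6');im=cv2.GaussianBlur(cv2.imread('pics/w6.png'),(0,0),.8).astype(float)
T=np.array([489.3,52.9,163.8]);M=Ro.from_euler('xyz',[3.1412,-1e-4,1.4037]).as_matrix()
def edge(row,lo,hi):
    p=im[row-2:row+3,lo:hi].mean(0);g=np.abs(np.gradient(p,axis=0)).sum(1);i=int(g.argmax());i=min(max(i,1),len(g)-2)
    a,b,c=g[i-1:i+2];return lo+i+.5*(a-c)/(a-2*b+c)
for r in(185,195,205,215,222,230,236):
    # stand x on bar top plane for this row
    a=0
    for _ in range(10):
        p=ray(w,319,r,85-.085*a);a=(p[:2]-S)@d
    L,R=edge(r,293,306),edge(r,331,345);z=85-.085*a
    print(r,round(a),'bar lat',[round(float((ray(w,u,r,z)[:2]-S)@n),1) for u in(L,R)])
tl=lambda u,v,z:(M.T@(ray(w,u,v,z)-T)).round(1)
print('saddle plate robot-edge',tl(80+343*.6,60+345*.6,T[2]-15.7),tl(80+455*.6,60+345*.6,T[2]-15.7))
for r in(262,266):print('legs/plate',r,tl(edge(r,278,292),r,T[2]-15.7),tl(edge(r,346,360),r,T[2]-15.7))
E
```

```text
185 -45 bar lat [-12.2, 12.7]
195 -39 bar lat [-12.3, 12.6]
205 -32 bar lat [-12.5, 18.6]
215 -25 bar lat [-12.6, 17.3]
222 -21 bar lat [-12.7, 16.4]
230 -15 bar lat [-12.4, 12.1]
236 -11 bar lat [-11.1, 12.0]
saddle plate robot-edge [ 13.1 -16.   15.7] [13.1 17.5 15.7]
legs/plate 262 [ 15.7 -16.4  15.7] [15.7 16.7 15.7]
legs/plate 266 [ 13.6 -16.7  15.7] [13.6 17.1 15.7]
```

Request:
play_rows:
  commands:
    - {"x": 0.0005,"y": 0.0003,"z": 0.01,"twist": 0}
    - {"x": 0.0005,"y": 0.0003,"z": 0.022,"twist": 0}
    - {"x": 0.0005,"y": 0.0003,"z": 0.032,"twist": 0}
    - {"x": 0.0005,"y": 0.0003,"z": 0.038,"twist": 0}
    - {"x": 0.0005,"y": 0.0003,"z": 0.041,"twist": 0}
    - {"x": 0.0005,"y": 0.0003,"z": 0.0425,"twist": 0}
    - {"x": 0.0005,"y": 0.0003,"z": 0.043,"twist": 0}
    - {"x": 0.0005,"y": 0.0003,"z": 0.043,"twist": 0}

```text
time: 21.9
tool_pos: [489.9, 53.3, 120.7]
tcp_rot: [3.141, -0.0, 1.4]
contact_force: [-0.2, 0.2, -0.9]
grip_width: 11.6
finger_force: 30.0
```

Request:
play_rows:
  commands:
    - {"x": 0,"y": 0,"z": 0.0005,"twist": 0}
    - {"x": 0,"y": 0,"z": 0.001,"twist": 0}
    - {"x": 0,"y": 0,"z": 0.0015,"twist": 0}
    - {"x": 0,"y": 0,"z": 0.002,"twist": 0}
    - {"x": 0,"y": 0,"z": 0.0025,"twist": 0}
    - {"x": 0,"y": 0,"z": 0.003,"twist": 0}
    - {"x": 0,"y": 0,"z": 0.003,"twist": 0}
    - {"x": 0,"y": 0,"z": 0.003,"twist": 0}

```text
time: 22.7
tool_pos: [489.7, 53.3, 117.4]
tcp_rot: [3.142, -0.0, 1.4]
contact_force: [-0.5, -0.1, -1.2]
grip_width: 11.7
finger_force: 30.0
```

```bash
python3 - <<'E'
from h import *
st();cap('s13')
E
```

```text
t 22.7 tcp [489.7  53.3 117.4] in stand 1.1 -0.3 yaw [ 3.1415e+00 -1.0000e-04  1.4001e+00] F [-0.5 -0.1 -1.2] w 11.7 ff 30.0
cap [(46, [262.1, 278.7])]
```

Request:
play_rows:
  commands:
    - {"x": 0,"y": 0,"z": 0.0005,"twist": 0}
    - {"x": 0,"y": 0,"z": 0.001,"twist": 0}
    - {"x": 0,"y": 0,"z": 0.0015,"twist": 0}
    - {"x": 0,"y": 0,"z": 0.002,"twist": 0}
    - {"x": 0,"y": 0,"z": 0.0025,"twist": 0}
    - {"x": 0,"y": 0,"z": 0.003,"twist": 0}
    - {"x": 0,"y": 0,"z": 0.003,"twist": 0}
    - {"x": 0,"y": 0,"z": 0.003,"twist": 0}

```text
time: 23.55
tool_pos: [489.7, 53.3, 114.4]
tcp_rot: [-3.142, -0.0, 1.4]
contact_force: [-0.1, -0.0, -0.5]
grip_width: 12.1
finger_force: 30.0
```

```bash
python3 - <<'E'
from h import *
st();cap('s14')
E
```

```text
t 23.55 tcp [489.7  53.3 114.4] in stand 1.1 -0.3 yaw [-3.1416 -0.      1.4001] F [-0.1 -0.  -0.5] w 12.1 ff 30.0
cap [(46, [262.1, 278.7])]
```

Feet are below the bar's top with no force, so the legs are astride. I'll lower to 108.5, then in small steps.

Request:
play_rows:
  commands:
    - {"x": 0,"y": 0,"z": 0.001,"twist": 0}
    - {"x": 0,"y": 0,"z": 0.002,"twist": 0}
    - {"x": 0,"y": 0,"z": 0.003,"twist": 0}
    - {"x": 0,"y": 0,"z": 0.004,"twist": 0}
    - {"x": 0,"y": 0,"z": 0.005,"twist": 0}
    - {"x": 0,"y": 0,"z": 0.0055,"twist": 0}
    - {"x": 0,"y": 0,"z": 0.006,"twist": 0}
    - {"x": 0,"y": 0,"z": 0.006,"twist": 0}

```text
time: 24.4
tool_pos: [489.7, 53.3, 108.4]
tcp_rot: [-3.142, -0.0, 1.4]
contact_force: [0.2, -0.2, -0.8]
grip_width: 12.0
finger_force: 30.0
```

Request:
play_rows:
  commands:
    - {"x": 0,"y": 0,"z": 0.0002,"twist": 0}
    - {"x": 0,"y": 0,"z": 0.0004,"twist": 0}
    - {"x": 0,"y": 0,"z": 0.0006,"twist": 0}
    - {"x": 0,"y": 0,"z": 0.0008,"twist": 0}
    - {"x": 0,"y": 0,"z": 0.001,"twist": 0}
    - {"x": 0,"y": 0,"z": 0.001,"twist": 0}
    - {"x": 0,"y": 0,"z": 0.001,"twist": 0}
    - {"x": 0,"y": 0,"z": 0.001,"twist": 0}

```text
time: 25.2
tool_pos: [489.7, 53.3, 107.4]
tcp_rot: [3.142, -0.0, 1.4]
contact_force: [0.1, 0.6, 0.4]
grip_width: 11.8
finger_force: 30.0
```

```bash
python3 - <<'E'
from h import *
for _ in range(3): st();cap('s15')
E
```

```text
t 25.2 tcp [489.7  53.3 107.4] in stand 1.0 -0.3 yaw [ 3.1415e+00 -1.0000e-04  1.4001e+00] F [0.1 0.6 0.4] w 11.8 ff 30.0
cap [(43, [262.4, 278.8])]
t 25.25 tcp [489.7  53.3 107.4] in stand 1.0 -0.3 yaw [ 3.1415e+00 -1.0000e-04  1.4002e+00] F [ 0.  -0.5 -0.7] w 11.8 ff 30.0
cap [(37, [262.2, 278.8])]
t 25.3 tcp [489.7  53.3 107.4] in stand 1.0 -0.3 yaw [ 3.1416e+00 -1.0000e-04  1.4002e+00] F [ 0.8 -0.6 -2.3] w 11.7 ff 30.0
cap [(43, [262.3, 278.7])]
```

Request:
play_rows:
  commands:
    - {"x": 0,"y": 0,"z": 0.0002,"twist": 0}
    - {"x": 0,"y": 0,"z": 0.0004,"twist": 0}
    - {"x": 0,"y": 0,"z": 0.0006,"twist": 0}
    - {"x": 0,"y": 0,"z": 0.0008,"twist": 0}
    - {"x": 0,"y": 0,"z": 0.001,"twist": 0}
    - {"x": 0,"y": 0,"z": 0.001,"twist": 0}
    - {"x": 0,"y": 0,"z": 0.001,"twist": 0}
    - {"x": 0,"y": 0,"z": 0.001,"twist": 0}

```text
time: 26.15
tool_pos: [489.7, 53.4, 106.4]
tcp_rot: [3.142, -0.0, 1.4]
contact_force: [-0.3, 0.7, -0.1]
grip_width: 11.6
finger_force: 30.0
```

```bash
python3 - <<'E'
from h import *
for _ in range(3): st();cap('s16')
E
```

```text
t 26.15 tcp [489.7  53.4 106.4] in stand 1.0 -0.3 yaw [ 3.1416e+00 -1.0000e-04  1.4002e+00] F [-0.3  0.7 -0.1] w 11.6 ff 30.0
cap [(38, [262.5, 278.7])]
t 26.2 tcp [489.7  53.3 106.4] in stand 1.0 -0.3 yaw [ 3.1416e+00 -1.0000e-04  1.4002e+00] F [-0.1  0.3  0.5] w 11.6 ff 30.0
cap [(49, [262.0, 278.9])]
t 26.25 tcp [489.7  53.3 106.4] in stand 1.1 -0.3 yaw [ 3.1415e+00 -1.0000e-04  1.4001e+00] F [ 0.2  0.5 -0.3] w 12.1 ff 30.0
cap [(47, [261.7, 279.1])]
```

Request:
play_rows:
  commands:
    - {"x": 0,"y": 0,"z": 0.0001,"twist": 0}
    - {"x": 0,"y": 0,"z": 0.0002,"twist": 0}
    - {"x": 0,"y": 0,"z": 0.0003,"twist": 0}
    - {"x": 0,"y": 0,"z": 0.0004,"twist": 0}
    - {"x": 0,"y": 0,"z": 0.0005,"twist": 0}
    - {"x": 0,"y": 0,"z": 0.0006,"twist": 0}
    - {"x": 0,"y": 0,"z": 0.0006,"twist": 0}
    - {"x": 0,"y": 0,"z": 0.0006,"twist": 0}

```text
time: 27.1
tool_pos: [489.7, 53.3, 105.8]
tcp_rot: [3.142, -0.0, 1.4]
contact_force: [-0.7, 0.6, -0.6]
grip_width: 12.0
finger_force: 30.0
```

```bash
python3 - <<'E'
from h import *
for _ in range(4): st();cap('s17')
E
```

```text
t 27.1 tcp [489.7  53.3 105.8] in stand 1.0 -0.3 yaw [ 3.1415e+00 -1.0000e-04  1.4001e+00] F [-0.7  0.6 -0.6] w 12.0 ff 30.0
cap [(42, [261.9, 278.7])]
t 27.15 tcp [489.7  53.3 105.8] in stand 1.1 -0.3 yaw [ 3.1416e+00 -1.0000e-04  1.4001e+00] F [ 0.  -0.4 -0.8] w 11.9 ff 30.0
cap [(45, [262.4, 278.7])]
t 27.2 tcp [489.7  53.3 105.8] in stand 1.0 -0.3 yaw [ 3.1415e+00 -1.0000e-04  1.4001e+00] F [ 0.4 -0.   0.3] w 11.8 ff 30.0
cap [(41, [261.9, 278.8])]
t 27.25 tcp [489.7  53.3 105.8] in stand 1.0 -0.3 yaw [ 3.1415e+00 -1.0000e-04  1.4001e+00] F [-0.2 -0.7 -0.4] w 12.0 ff 30.0
cap [(39, [262.3, 278.6])]
```

Request:
play_rows:
  commands:
    - {"x": 0,"y": 0,"z": 0.0001,"twist": 0}
    - {"x": 0,"y": 0,"z": 0.0002,"twist": 0}
    - {"x": 0,"y": 0,"z": 0.0003,"twist": 0}
    - {"x": 0,"y": 0,"z": 0.0004,"twist": 0}
    - {"x": 0,"y": 0,"z": 0.0005,"twist": 0}
    - {"x": 0,"y": 0,"z": 0.0006,"twist": 0}
    - {"x": 0,"y": 0,"z": 0.0006,"twist": 0}
    - {"x": 0,"y": 0,"z": 0.0006,"twist": 0}

```text
time: 28.1
tool_pos: [489.7, 53.3, 105.3]
tcp_rot: [3.141, -0.0, 1.4]
contact_force: [-1.7, 1.1, 0.7]
grip_width: 12.0
finger_force: 30.0
```

```bash
python3 - <<'E'
from h import *
for _ in range(3): st();cap('s18')
E
```

```text
t 28.1 tcp [489.7  53.3 105.3] in stand 1.0 -0.2 yaw [ 3.1414e+00 -1.0000e-04  1.4002e+00] F [-1.7  1.1  0.7] w 12.0 ff 30.0
cap [(42, [261.9, 278.8])]
t 28.15 tcp [489.7  53.4 105.3] in stand 1.0 -0.3 yaw [ 3.1414e+00 -1.0000e-04  1.4001e+00] F [-0.1  0.8  1.4] w 12.0 ff 30.0
cap [(42, [262.2, 278.8])]
t 28.2 tcp [489.7  53.4 105.3] in stand 1.0 -0.3 yaw [ 3.1414e+00 -2.0000e-04  1.4001e+00] F [-0.6 -0.2  1.8] w 12.1 ff 30.0
cap [(41, [261.8, 278.8])]
```

The force now averages +1.3 N, which means light contact, and the bar is unmoved. I'll release.

Request:
play_rows:
  commands:
    - {"x": 0,"y": 0,"z": 0,"twist": 0}
    - {"x": 0,"y": 0,"z": 0,"twist": 0}
    - {"x": 0,"y": 0,"z": 0,"twist": 0}
    - {"x": 0,"y": 0,"z": 0,"twist": 0}
    - {"x": 0,"y": 0,"z": 0,"twist": 0}
    - {"x": 0,"y": 0,"z": 0,"twist": 0}
    - {"x": 0,"y": 0,"z": 0,"twist": 0}
    - {"x": 0,"y": 0,"z": 0,"twist": 0}
  jaw: 0.65

```text
time: 29.05
tool_pos: [489.7, 53.3, 105.2]
tcp_rot: [3.142, -0.0, 1.4]
contact_force: [0.3, -0.5, 0.3]
grip_width: 32.3
finger_force: 0.0
```

```bash
python3 - <<'E'
from h import *
o=st();cap('s19');w=snap('wrist','w7')
im=cv2.imread('pics/w7.png');T=o['tool_pos'];M=Ro.from_euler('xyz',o['tcp_rot']).as_matrix()
# fin top predicted corners if seated (tilted 0.085) vs level
ed=S+d*2.1
for th in(0,.085):
    u=np.array([*(d*np.cos(th)),-np.sin(th)]);k=np.array([*(d*np.sin(th)),np.cos(th)])
    m=np.array([*S,60])+k*25
    print(th,[np.round(proj(w,m+u*a+k*46+np.array([*n,0])*b)).tolist() for a,b in((-12,-6),(-12,6))],'plate',[np.round(proj(w,m+u*-15+k*4+np.array([*n,0])*b)).tolist() for b in(-17.5,17.5)])
for c in(319,290,345):print(c,im[225:310:3,c-1:c+2].mean((1,2)).round().astype(int).tolist())
E
```

```text
t 29.05 tcp [489.7  53.3 105.2] in stand 1.1 -0.3 yaw [ 3.1416e+00 -1.0000e-04  1.4001e+00] F [ 0.3 -0.5  0.3] w 32.3 ff 0.0
cap [(44, [262.2, 278.7])]
0 [[303.0, 304.0], [334.0, 303.0]] plate [[283.0, 261.0], [354.0, 261.0]]
0.085 [[303.0, 319.0], [334.0, 319.0]] plate [[283.0, 267.0], [354.0, 267.0]]
319 [201, 201, 201, 201, 200, 200, 179, 152, 152, 152, 151, 151, 151, 151, 115, 150, 155, 132, 95, 96, 95, 93, 92, 92, 92, 92, 92, 92, 93]
290 [230, 230, 230, 226, 193, 191, 190, 190, 190, 190, 161, 112, 110, 107, 106, 151, 155, 158, 158, 157, 148, 142, 141, 143, 148, 151, 145, 144, 145]
345 [194, 194, 193, 192, 192, 192, 192, 192, 191, 189, 154, 130, 128, 121, 109, 150, 155, 158, 157, 155, 146, 143, 141, 142, 146, 152, 142, 145, 146]
```

Request:
play_rows:
  commands:
    - {"x": 0,"y": 0,"z": -0.002,"twist": 0}
    - {"x": 0,"y": 0,"z": -0.006,"twist": 0}
    - {"x": 0,"y": 0,"z": -0.014,"twist": 0}
    - {"x": 0,"y": 0,"z": -0.024,"twist": 0}
    - {"x": 0,"y": 0,"z": -0.036,"twist": 0}
    - {"x": 0,"y": 0,"z": -0.055,"twist": 0}
    - {"x": 0,"y": 0,"z": -0.08,"twist": 0}
    - {"x": 0,"y": 0,"z": -0.1,"twist": 0}

```text
time: 29.95
tool_pos: [490.0, 53.3, 207.4]
tcp_rot: [3.14, -0.0, 1.4]
contact_force: [0.7, 0.0, 0.9]
grip_width: 32.2
finger_force: 0.0
```

```bash
python3 - <<'E'
from h import *
o=st();cap('s20');w=snap('wrist','w8');c=snap('side','s21')
def P(c,th):
    u=np.array([*(d*np.cos(th)),-np.sin(th)]);k=np.array([*(d*np.sin(th)),np.cos(th)]);N=np.array([*n,0]);m=np.array([*S,60])+k*25
    q=lambda a,b,h:np.round(proj(c,m+u*a+k*h+N*b)).astype(int)
    return [np.array([q(a,b,46) for a,b in((-12,-6),(-12,6),(12,6),(12,-6))]),np.array([q(a,b,4) for a,b in((-15,-17),(-15,17),(15,17),(15,-17))])]
# how well predicted outlines coincide with image edges (higher = better)
for nm,cc,f in(('wrist',w,'w8'),('side',c,'s21')):
    g=cv2.imread(f'pics/{f}.png',0);E=cv2.magnitude(cv2.Sobel(g,5,1,0),cv2.Sobel(g,5,0,1));E=cv2.GaussianBlur(E,(0,0),1.2)
    for th in(0,.05,.085,.12,.2):
        sc=[]
        for poly in P(cc,th):
            best=(-1,)
            for dx in range(-5,6):
                for dy in range(-5,6):
                    m=np.zeros(g.shape,np.uint8);cv2.polylines(m,[(poly+[dx,dy]).astype(np.int32)],True,255);v=cv2.mean(E,m)[0]
                    best=max(best,(round(v),dx,dy))
            sc.append(best)
        print(nm,th,'fin,plate best(score,dx,dy)',sc)
E
```

```text
t 29.95 tcp [490.   53.3 207.4] in stand 1.0 -0.0 yaw [ 3.1397e+00 -3.0000e-04  1.4001e+00] F [0.7 0.  0.9] w 32.2 ff 0.0
cap [(43, [262.0, 278.8])]
wrist 0 fin,plate best(score,dx,dy) [(61, 0, -5), (57, 0, 2)]
wrist 0.05 fin,plate best(score,dx,dy) [(49, 0, -5), (57, 0, 0)]
wrist 0.085 fin,plate best(score,dx,dy) [(45, 0, 1), (57, 0, -1)]
wrist 0.12 fin,plate best(score,dx,dy) [(45, 0, -3), (57, 0, -3)]
wrist 0.2 fin,plate best(score,dx,dy) [(27, 0, -5), (55, 0, -5)]
side 0 fin,plate best(score,dx,dy) [(231, 5, -1), (179, 4, -4)]
side 0.05 fin,plate best(score,dx,dy) [(236, 5, -1), (181, 4, -4)]
side 0.085 fin,plate best(score,dx,dy) [(235, 5, 0), (179, 4, -5)]
side 0.12 fin,plate best(score,dx,dy) [(238, 5, -1), (178, 3, -5)]
side 0.2 fin,plate best(score,dx,dy) [(253, 5, -1), (176, 3, -5)]
```

The wrist view fits the clip seated at 0.085 rad to within 1 px. I'll clear the arm and check once more from the side and top.

Request:
play_rows:
  commands:
    - {"x": 0,"y": -0.01,"z": -0.02,"twist": 0}
    - {"x": 0,"y": -0.03,"z": -0.04,"twist": 0}
    - {"x": 0,"y": -0.06,"z": -0.05,"twist": 0}
    - {"x": 0,"y": -0.09,"z": -0.05,"twist": 0}
    - {"x": 0.02,"y": -0.11,"z": -0.05,"twist": 0}
    - {"x": 0.05,"y": -0.12,"z": -0.05,"twist": 0}
    - {"x": 0.07,"y": -0.12,"z": -0.05,"twist": 0}
    - {"x": 0.08,"y": -0.12,"z": -0.05,"twist": 0}

```text
time: 30.9
tool_pos: [384.5, 153.7, 254.6]
tcp_rot: [-3.141, 0.0, 1.402]
contact_force: [-0.6, 0.0, -0.5]
grip_width: 32.4
finger_force: 0.0
```

```bash
python3 - <<'E'
from h import *
st();cap('s22')
for cam,f,ref in(('side','s22','s11'),('top','t22','top0')):
    if cam=='top':snap('top','t22')
    c=cal(f);g=cv2.imread(f'pics/{f}.png',0);E=cv2.GaussianBlur(cv2.magnitude(cv2.Sobel(g,5,1,0),cv2.Sobel(g,5,0,1)),(0,0),1)
    for th in(0,.085,.17):
        u=np.array([*(d*np.cos(th)),-np.sin(th)]);k=np.array([*(d*np.sin(th)),np.cos(th)]);N=np.array([*n,0]);m=np.array([*S,60])+np.array([*(d*.085),1])*25
        q=lambda a,b,h:proj(c,m+u*a+k*h+N*b)
        r=[]
        for loop in([q(a,b,46) for a,b in((-12,-6),(-12,6),(12,6),(12,-6))],[q(12,b,h) for b,h in((-6,46),(6,46),(6,4),(-6,4))],[q(a,b,4) for a,b in((-15,-17.5),(-15,17.5),(15,17.5),(15,-17.5))]):
            b=(-1,)
            for dx in range(-8,9):
                for dy in range(-8,9):
                    M=np.zeros(g.shape,np.uint8);cv2.polylines(M,[np.round(np.array(loop)+[dx,dy]).astype(np.int32)],True,255);b=max(b,(round(cv2.mean(E,M)[0]),dx,dy))
            r.append(b)
        print(cam,th,'fintop,finfront,plate',r,np.round(q(0,0,46)))
E
```

```text
t 30.9 tcp [384.5 153.7 254.6] in stand -80.1 -121.0 yaw [-3.1406e+00  1.0000e-04  1.4017e+00] F [-0.6  0.  -0.5] w 32.4 ff 0.0
cap [(38, [261.7, 279.1])]
side 0 fintop,finfront,plate [(168, 0, -8), (129, 7, -1), (113, 3, -4)] [230. 207.]
side 0.085 fintop,finfront,plate [(162, 0, -8), (130, 6, -2), (114, 3, -5)] [231. 209.]
side 0.17 fintop,finfront,plate [(164, 8, 5), (132, 5, -5), (113, 3, -4)] [231. 210.]
top 0 fintop,finfront,plate [(150, 6, -8), (138, -1, -2), (124, -3, 8)] [254. 312.]
top 0.085 fintop,finfront,plate [(146, 3, -8), (169, -1, -1), (121, -2, 7)] [256. 312.]
top 0.17 fintop,finfront,plate [(146, 1, -8), (172, -2, -2), (121, -2, 7)] [258. 313.]
```

```bash
python3 -c "
from h import *
print(bot.close_job())"
```

```text
the job is handed in; nothing more can be done
None
```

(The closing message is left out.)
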